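# Square a packed carton into the date coder's corner stop

### The arm

A 6-joint arm with a two-finger parallel gripper is mounted at the origin on the work surface. World frame = base frame: x ahead of the robot, y to its left, z up, the work surface at z = 0. Lengths are in m, angles in rad, forces in N, time in s.
With the tool pointing down it reaches from about 0.275 to 1 m from the base axis. Payload 8.4 kg.
Tool frame: the origin (TCP) lies at the very end of the fingers, on their centre line; the grasp point (between the pads) lies 19 mm behind it; z points along the fingers, y is the line along which they close (so a half turn about z gives the same grasp; the last joint's range is limited). The gripper opens to 85 mm and grips with 20 to 120 N. Pads are 22 mm wide; open, the fingers measure 114 mm over their backs; the gripper's body (76 mm by 85 mm) begins 54 mm behind the grasp point. The pads swing forward as they close: fully open they stand 13 mm farther back than shut.
Start: joints at [1.193, 0.353, 1.633, -0, 1.155, -0.002], TCP at [0.229, 0.581, 0.231] pointing down, gripper open.
Joint ranges: [-2.63, 2.63], [-0.92, 2.1], [0.06, 2.66], [-1.3, 4.44], [0, 2.69], [-3.02, 3.02]. Speed limits (rad/s): [2.22, 2.22, 2.79, 3.14, 3.14, 3.14].

### API

Orientations are given as a rotation vector (axis times angle).
In Python, from station import manip gives the robot as it stands. The module is installed in compiled form; this text tells all that it offers.
- The arm moves only by the tool play_rows, never from a script. Its argument "commands" is a list that holds one entry, the list of rows, each a list of 7 numbers: the shift along the tool's x, y, z each as a share of 500 mm, from -1 to 1, then the turn, a rotation vector about the tool's x, y, z each as a share of 0.5 rad, from -1 to 1, then the gripper's target within -1 to 1 (fully open at 1, half-way at 0, shut at -1). In form: [[[dx, dy, dz, rx, ry, rz, grip], ...]]. A call has 1 to 8 rows; each row is the pose to reach, as a shift and turn from the pose commanded when the call began, along the tool's axes at that moment; what a row does not reach only later rows make up. A row lasts 1/8 s, in which the tool goes at most 62.5 mm and 10.7 degrees, less where a joint would pass 70% of its speed; a pose out of reach is approached as far as the arm can. A call with a number of a shift or a turn outside -1 to 1 is refused whole. A call with a gripper value outside its range is refused whole. The fingers move at their own pace and stop on an object; "grip_force" is the grip in N (left out, the last holds). Time passes only in rows, so rows that repeat a pose let the fingers close. It gives the time, the measured TCP pose, the force, the opening and the grip force at its end, in the units of the state.
- manip.read_state(): the state, without advancing time (a new reading comes with each control period).
- manip.get_image(name): name is "scene" or "side" or "wrist"; returns (picture, depth): 480x640x3 uint8, red, green, blue; 480x640 float32, m along the optical axis (not along the pixel's ray), 0 where there is no reading.
- manip.camera_info(name): a dict with "fx", "fy", "cx", "cy" (pixels), "extrinsics" (4x4, takes a point from world to camera coordinates). Camera axes: x right, y down, z forward; pixel columns grow to the right and rows downward; lengths in m; the calibration is good to about 2 mm. A picture is of the moment at which its call begins: read the wrist's pose just before it. camera_info takes no time and is no camera call; for the wrist camera it gives the pose at the moment of the call.
- manip.finish_job(): hands the job in; it is judged then, once.
The state is a dict: "t": time; "joint_pos": joint angles; "joint_velocities": joint speeds; "effort": joint torques, N m; "position": TCP position; "tool_rot": TCP orientation; "wrist_force": force on the tool from outside, world axes, zero at the start; "moment": the same for the moment, N m; "width": finger opening in m; "gripper_force": force on a finger pad.
Only numpy, scipy, OpenCV 4.12 (cv2) and the standard library are available. Lean on these libraries where they do the work, as an engineer would, in place of code of your own. Each camera call takes 0.05 s, during which the arm holds its last target. There are 200 camera calls.

### The job

Push the flat taped carton along the table, without lifting it, into the corner of the steel stop in front of the date coder, so that one long side lies flush against the back fence and one short end is flush against the side fence. Leave it lying there squared up, and do not disturb the two standing rolls or the tape dispenser.

Things in the scene. Friction and masses are not known exactly. Their poses are not given: they have to be found in the camera images.
- carton: flat closed cardboard carton with tape round its middle, loose, 110 mm (its x) by 150 mm (its y) by 60 mm tall, 0.35 to 0.7 kg. Origin at the centre of its underside. At the start it lies clear of both fences, nearer the robot and to the right of its final place, its long sides within 0.35 rad of parallel to the back fence. It slides under a few N.
- stop: fixed L-shaped stop of dark steel angle, fences 30 mm high. Origin at the inner corner of the fences, at table height; x points at the back fence (away from the robot), y at the side fence (left). Inner faces: back fence x = 0, from y = 0 to -260 mm; side fence y = 0, from x = 0 to -130 mm. Turned up to 0.28 rad. Squared up, the carton's centre is at x -55, y -75 mm of this frame.
- roll_a_mid (a point): bystander: standing wrapped roll, diameter 60 mm, 110 mm tall, loose; point at its centre, half-way up. It stands to the left of the side fence
- roll_b_mid (a point): bystander: the other standing wrapped roll, same size and kind, also left of the side fence; point at its centre, half-way up
- tape_gun_mid (a point): bystander: loose grey table tape dispenser, 130 by 55 mm, 92 mm tall, 0.9 kg, to the right of the work; point on its middle, 45 mm above the table
- coder_top (a point): centre of the top of the fixed grey coder head that looks over the back fence, 105 mm above the table; head and foot stand 21 to 110 mm behind the fence's inner face, 80 mm wide
Things that resemble listed ones, but are neither listed nor needed, are in the scene too. Of the things that look like the carton, take the one that is nearest to the robot's base at the start.

How it is judged:
By the outcome, as a careful person would: the job done as asked, in the order asked, and still so for the second after the job is handed in, with the robot touching nothing.
It also fails if it takes over 58 s, if anything falls off the work surface, if the arm or the gripper's body presses on something with over 40 N, if the wrist force passes 120 N, or if a joint passes its speed limit or range.

## Working session

There is one attempt and no reset: what is moved stays moved. The work goes in short steps, Python scripts to look and compute and a tool call to move; the robot and the scene stay as the last step left them, time stands still between calls to the robot, and variables do not carry over. Pictures are saved under pics/ and viewed, at most 10 in all, crops included, and the job is handed in when it is done.

Besides the shell and the picture viewer there is one more tool, called after "Request:" as a command line: name --argument value ..., lists and objects as JSON in quotes. play_rows: Moves the arm, as the interface text tells. Its arguments: {"type":"object","properties":{"commands":{"type":"array"},"grip_force":{"type":"number"}},"required":["commands"]}

```bash
mkdir -p pics; cat > h.py <<'E'
import numpy as np, cv2
from station import manip
def grab(name,fn=None):
    im,d=manip.get_image(name); ci=manip.camera_info(name)
    if fn: cv2.imwrite(fn,cv2.cvtColor(im,cv2.COLOR_RGB2BGR))
    return im,d,ci
def ray(ci,uv):
    E=np.array(ci["extrinsics"]);R,t=E[:3,:3],E[:3,3]
    uv=np.atleast_2d(uv).astype(float)
    r=np.c_[(uv[:,0]-ci["cx"])/ci["fx"],(uv[:,1]-ci["cy"])/ci["fy"],np.ones(len(uv))]
    return -R.T@t, r@R
def onplane(ci,uv,z):
    o,d=ray(ci,uv); return o+d*((z-o[2])/d[:,2])[:,None]
def cloud(d,ci):
    v,u=np.mgrid[:480,:640]; o,r=ray(ci,np.c_[u.ravel(),v.ravel()])
    return (o+r*d.ravel()[:,None]).reshape(480,640,3)
E
python3 - <<'E'
from h import *
for n in("scene","side"):
    im,d,ci=grab(n,f"pics/{n}0.png"); np.savez(f"{n}0.npz",im=im,d=d,ci=ci)
    print(n,ray(ci,[[320,240]]))
print(manip.read_state())
E
```

```text
scene (array([1.18286497, 0.16285801, 1.00755909]), array([[-0.52419206, -0.18594257, -0.83110281]]))
side (array([ 0.60037287, -0.84712494,  0.73353125]), array([[ 0.01150202,  0.78048048, -0.62508701]]))
{'t': 0.1, 'joint_pos': array([ 1.19261838e+00,  3.53584170e-01,  1.63406303e+00,  1.25417892e-05,
        1.15523395e+00, -2.41882579e-03]), 'joint_velocities': array([-0.00084266, -0.00083437, -0.00157144,  0.00067299, -0.00183406,
       -0.00235795]), 'effort': array([-1.60643649e-03, -6.06356907e+01, -3.42821038e+01, -5.18112427e-05,
        3.76194963e-03,  3.00217221e-05]), 'position': array([0.22920607, 0.58098027, 0.23063207]), 'tool_rot': array([-5.86734797e-01, -3.08605585e+00,  1.98386343e-03]), 'wrist_force': array([-0.70778573, -1.01659244,  0.75706161]), 'moment': array([ 0.00346422, -0.05281073,  0.02309617]), 'gripper_force': 0.0, 'width': 0.08544728817979537}
```

View pics/scene0.png

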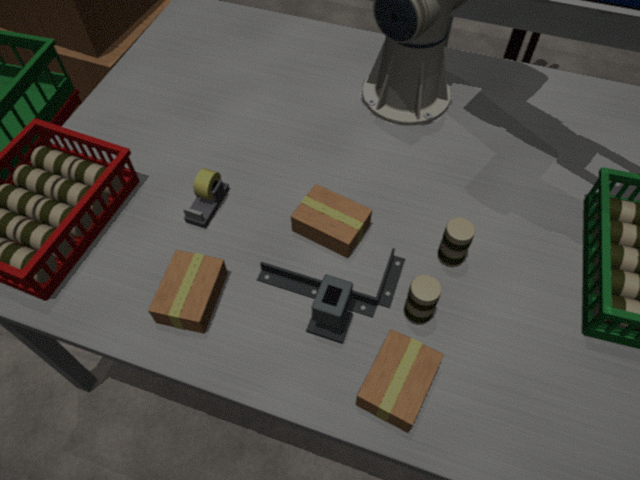

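View pics/side0.png

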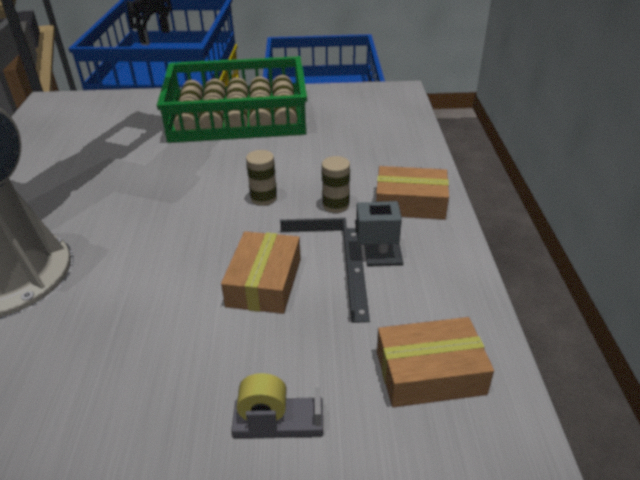

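Candidates for the carton, in scene pixels, are (332,218), (190,290) and (400,380). The one nearest the base is (332,218), between the dispenser (207,195) and the L-stop, whose corner is near (380,300). The rolls are at (457,240) and (423,298), and the coder is at (332,300).

```bash
python3 - <<'E'
from h import *
for n in("scene","side"):
    f=np.load(f"{n}0.npz",allow_pickle=True); im,d,ci=f["im"],f["d"],f["ci"].item()
    P=cloud(d,ci); X,Y,Z=P[...,0],P[...,1],P[...,2]; ok=d>0
    hsv=cv2.cvtColor(im,cv2.COLOR_RGB2HSV)
    # carton tops
    m=(ok&(abs(Z-.06)<.006)&(hsv[...,1]>70)&(abs(Y)<.6)&(X>.25)&(X<1.1)).astype(np.uint8)
    k,l,st,c=cv2.connectedComponentsWithStats(m)
    for i in range(1,k):
        if st[i,4]<400: continue
        q=P[l==i][:,:2].astype(np.float32); r=cv2.minAreaRect(q*1000)
        print(n,"carton",c[i].round(),np.round(r[0],1),np.round(r[1],1),round(r[2],1),"z",np.median(Z[l==i]).round(4),"range",np.hypot(*(np.array(r[0])/1000)).round(3))
    # fence tops
    m=(ok&(abs(Z-.03)<.004)&(X>.4)&(X<.9)&(abs(Y-.05)<.3)&(hsv[...,2]<110)&(hsv[...,1]<110)).astype(np.uint8)
    k,l,st,c=cv2.connectedComponentsWithStats(m)
    for i in range(1,k):
        if st[i,4]<25: continue
        q=P[l==i][:,:2].astype(np.float32); r=cv2.minAreaRect(q*1000)
        print(n,"low",st[i],c[i].round(),np.round(r[0],1),np.round(r[1],1),round(r[2],1),cv2.boxPoints(r).round().tolist())
    for nm,zz in(("rolltop",.11),("coder",.105),("gun",.085)):
        m=(ok&(abs(Z-zz)<(.003 if zz>.1 else .01))&(X>.2)&(X<.9)&(abs(Y)<.45)).astype(np.uint8)
        k,l,st,c=cv2.connectedComponentsWithStats(m)
        for i in range(1,k):
            if st[i,4]>60: print(n,nm,st[i,4],c[i].round(),P[l==i].mean(0).round(3))
    if n=="scene": cv2.imwrite("pics/crop.png",cv2.cvtColor(cv2.resize(im[160:340,220:480],None,fx=3,fy=3,interpolation=cv2.INTER_CUBIC),cv2.COLOR_RGB2BGR))
E
```

```text
scene carton [331. 214.] [507.  -50.3] [150.  113.7] 77.9 z 0.0596 range 0.51
scene carton [186. 286.] [ 776.9 -273. ] [153.1 110. ] 5.8 z 0.0596 range 0.823
scene carton [400. 376.] [817.8 190. ] [109.  152.6] 80.7 z 0.0598 range 0.84
scene low [352 248  43  53 234] [377. 281.] [602.  78.] [ 56.  137.4] 89.3 [[533.0, 51.0], [670.0, 49.0], [671.0, 105.0], [534.0, 107.0]]
scene low [260 262  62  22 195] [291. 272.] [664.8 -90.5] [141.2   9.1] 89.6 [[660.0, -161.0], [669.0, -161.0], [670.0, -20.0], [661.0, -20.0]]
scene rolltop 473 [460. 229.] [0.494 0.227 0.11 ]
scene rolltop 584 [425. 288.] [0.654 0.191 0.11 ]
scene coder 998 [332. 295.] [0.726 0.024 0.105]
scene gun 342 [204. 178.] [ 0.528 -0.35   0.086]
scene gun 174 [455. 243.] [0.516 0.225 0.086]
scene gun 169 [330. 314.] [0.756 0.031 0.085]
scene gun 160 [420. 303.] [0.677 0.189 0.086]
side carton [413. 182.] [816.3 187. ] [118.1 149.3] 79.8 z 0.0601 range 0.837
side carton [261. 262.] [506.1 -54. ] [153.8 109.6] 78.4 z 0.0599 range 0.509
side carton [433. 351.] [ 776.3 -276.6] [151.2 112.3] 6.1 z 0.0603 range 0.824
side low [280 218  75  95 509] [334. 249.] [651.6  -5.3] [121.2 296.7] 25.7 [[533.0, 102.0], [661.0, -165.0], [771.0, -113.0], [642.0, 155.0]]
side rolltop 312 [259. 157.] [0.491 0.222 0.109]
side rolltop 339 [335. 163.] [0.651 0.186 0.11 ]
side coder 85 [260. 163.] [0.494 0.204 0.105]
side coder 77 [335. 170.] [0.651 0.167 0.105]
side coder 793 [378. 211.] [0.723 0.019 0.105]
side gun 241 [261. 171.] [0.493 0.203 0.085]
side gun 235 [335. 178.] [0.65  0.165 0.085]
side gun 379 [378. 227.] [ 0.721 -0.006  0.085]
side gun 1116 [261. 388.] [ 0.522 -0.358  0.086]
```

View pics/crop.png

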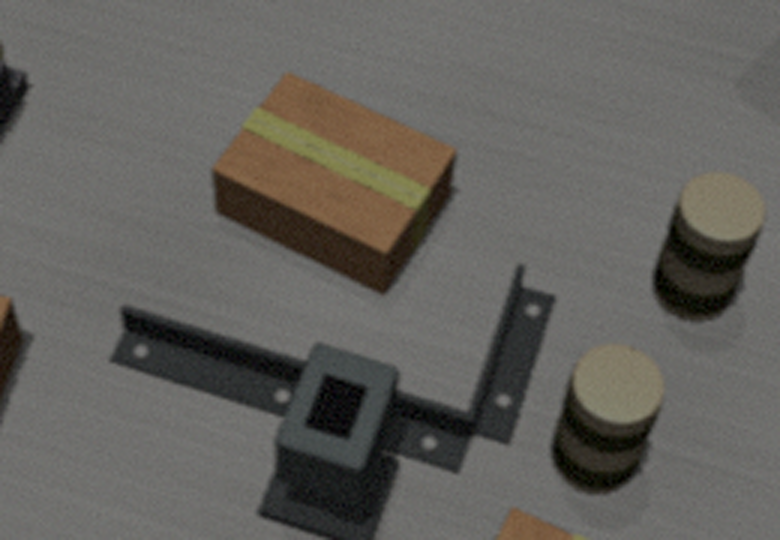

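The close crop shows the taped carton lying flat and clear of the L-stop. The fence top edges run (123,308)–(472,410) and (521,266)–(472,410) in the crop. Next I'll measure the stop itself.

```bash
python3 - <<'E'
from h import *
f=np.load("scene0.npz",allow_pickle=True);im,d,ci=f["im"],f["d"],f["ci"].item()
uv=np.array([[123,308],[472,410],[521,266]])/3+[220,160]
q=onplane(ci,uv,.03)[:,:2];print(q.round(4),np.linalg.norm(np.diff(q,axis=0),axis=1), np.degrees(np.arctan2(*(q[1]-q[0])[::-1])),np.degrees(np.arctan2(*(q[2]-q[1])[::-1])))
g=np.load("side0.npz",allow_pickle=True)
for n,F in(("sc",f),("si",g)):
    P=cloud(F["d"],F["ci"].item());hsv=cv2.cvtColor(F["im"],cv2.COLOR_RGB2HSV)
    h=(P[...,2]>.024)&(P[...,2]<.034)&(hsv[...,2]<110)&(hsv[...,1]<100)
    A=q[0],q[1],q[2]
    for a,b,nm in((A[0],A[1],"back"),(A[1],A[2],"side")):
        L=np.linalg.norm(b-a);t=(b-a)/L;nn=np.array([-t[1],t[0]])
        w=(P[...,:2]-a); s=w@t; e=w@nn
        m=h&(s>.01)&(s<L-.01)&(abs(e)<.012)
        S,Ee=s[m],e[m]; 
        if len(S)<20: print(n,nm,len(S));continue
        c=np.polyfit(S,Ee,1); r=Ee-np.polyval(c,S)
        p0=a+nn*np.polyval(c,0);print(n,nm,len(S),"fit off@0",c[1].round(4),"slope",c[0].round(4),"res pct",np.percentile(r,[2,50,98]).round(4),"dir",np.degrees(np.arctan2(t[1],t[0])+c[0]).round(2))
E
```

```text
[[ 0.6643 -0.1574]
 [ 0.6611  0.1037]
 [ 0.5348  0.1052]] [0.26111221 0.1263849 ] 90.6909437778813 179.32325288311807
sc back 278 fit off@0 0.0001 slope -0.0226 res pct [-0.0039 -0.0002  0.0045] dir 89.4
sc side 123 fit off@0 0.0014 slope 0.0021 res pct [-0.0029 -0.      0.003 ] dir 179.44
si back 292 fit off@0 0.0016 slope -0.0195 res pct [-0.0031 -0.0001  0.0028] dir 89.58
si side 204 fit off@0 0.0045 slope 0.0041 res pct [-0.0064  0.0003  0.0046] dir 179.56
```

```bash
cat >> h.py <<'E'
from scipy.spatial.transform import Rotation as Rn
def plan(*tg):
    s=manip.read_state(); R=Rn.from_rotvec(s["tool_rot"]); p=s["position"]
    y=R.as_matrix()[:,1]; print("t",s["t"],"tcp",p.round(4),"ydir",np.degrees(np.arctan2(y[1],y[0])).round(2),"F",s["wrist_force"].round(1),"w",s["width"].round(3))
    for x,yy,z,a in tg:
        a=np.radians(a); c=np.array([np.cos(a),np.sin(a),0]); M=np.c_[np.cross(c,[0,0,-1]),c,[0,0,-1]]
        print((R.inv().apply(np.array([x,yy,z])-p)/.5).round(3).tolist(),((R.inv()*Rn.from_matrix(M)).as_rotvec()/.5).round(3).tolist())
E
python3 - <<'E'
from h import *
plan((.35,.25,.22,78),(.4175,-.033,.15,78),(.4175,-.033,.008,78))
E
```

```text
Traceback (most recent call last):
  File "h.py", line 20, in plan
    y=R.as_matrix()[:,1]; print("t",s["t"],"tcp",p.round(4),"ydir",np.degrees(np.arctan2(y[1],y[0])).round(2),"F",s["wrist_force"].round(1),"w",s["width"].round(3))
                                                                                                                                                ^^^^^^^^^^^^^^^^
AttributeError: 'float' object has no attribute 'round'
```

```bash
sed -i 's/s\["width"\].round(3)/round(s["width"],3)/' h.py
python3 - <<'E'
from h import *
plan((.35,.25,.22,78),(.4175,-.033,.15,78),(.4175,-.033,.008,78))
E
```

```text
t 0.1 tcp [0.2292 0.581  0.2306] ydir 68.47 F [-0.7 -1.   0.8] w 0.085
[-0.468, -0.527, 0.022] [-0.003, -0.0, -0.333]
[-0.801, -1.004, 0.163] [-0.003, -0.0, -0.333]
[-0.801, -1.004, 0.447] [-0.003, -0.0, -0.333]
```

Request:
play_rows --commands '[[[-0.47, -0.53, 0.02, 0, 0, -0.33, 1], [-0.47, -0.53, 0.02, 0, 0, -0.33, 1], [-0.47, -0.53, 0.02, 0, 0, -0.33, 1], [-0.47, -0.53, 0.02, 0, 0, -0.33, 1], [-0.47, -0.53, 0.02, 0, 0, -0.33, 1], [-0.47, -0.53, 0.02, 0, 0, -0.33, 1], [-0.8, -0.98, 0.1, 0, 0, -0.33, 1], [-0.8, -0.98, 0.16, 0, 0, -0.33, 1]]]'

```text
t: 1.1
position: [0.3824, 0.1291, 0.1957]
tool_rot: [0.329, 3.123, 0.001]
wrist_force: [1.4, 0.6, -0.1]
width: 0.0855
gripper_force: 0.0
```

```bash
python3 - <<'E'
from h import *
plan((.4175,-.033,.15,78),(.4175,-.033,.008,78))
E
```

```text
t 1.1 tcp [0.3824 0.1291 0.1957] ydir 77.96 F [ 1.4  0.6 -0.1] w 0.085
[-0.136, -0.302, 0.091] [0.002, 0.003, -0.001]
[-0.136, -0.303, 0.375] [0.002, 0.003, -0.001]
```

Request:
play_rows --commands '[[[-0.136, -0.3, 0.09, 0, 0, 0, 1], [-0.136, -0.3, 0.09, 0, 0, 0, 1], [-0.136, -0.3, 0.09, 0, 0, 0, 1], [-0.136, -0.3, 0.09, 0, 0, 0, 1], [-0.136, -0.3, 0.09, 0, 0, 0, 1], [-0.136, -0.3, 0.09, 0, 0, 0, 1]]]'

```text
t: 1.85
position: [0.4168, -0.0293, 0.1507]
tool_rot: [0.328, 3.124, 0.0]
wrist_force: [0.5, 0.1, -0.3]
width: 0.0857
gripper_force: 0.0
```

```bash
python3 - <<'E'
from h import *
plan((.4175,-.033,.008,78))
E
```

```text
t 1.85 tcp [ 0.4168 -0.0293  0.1507] ydir 78.0 F [ 0.5  0.1 -0.3] w 0.086
[-0.003, -0.007, 0.285] [0.0, 0.0, 0.0]
```

Request:
play_rows --commands '[[[0, 0, 0.1, 0, 0, 0, 1], [0, 0, 0.2, 0, 0, 0, 1], [0, 0, 0.26, 0, 0, 0, 1], [0, 0, 0.284, 0, 0, 0, 1], [0, 0, 0.284, 0, 0, 0, 1], [-0.02, 0, 0.284, 0, 0, 0, 1], [-0.04, 0, 0.284, 0, 0, 0, 1], [-0.05, 0, 0.284, 0, 0, 0, 1]]]'

```text
t: 2.85
position: [0.4425, -0.0357, 0.0092]
tool_rot: [0.331, 3.123, 0.0]
wrist_force: [-3.5, 1.2, 3.1]
width: 0.0856
gripper_force: 1.9
```

```bash
python3 - <<'E'
from h import *
im,d,ci=grab("side","pics/side1.png")
plan((.46,-.036,.01,80),(.48,-.034,.01,84),(.50,-.032,.01,88),(.525,-.03,.01,89.5))
E
```

```text
t 2.9 tcp [ 0.4427 -0.0358  0.009 ] ydir 77.91 F [ 1.1 -0.7  0.5] w 0.085
[-0.034, 0.007, -0.002] [0.0, 0.002, -0.073]
[-0.072, 0.019, -0.002] [0.0, 0.002, -0.213]
[-0.11, 0.031, -0.002] [0.0, 0.002, -0.352]
[-0.159, 0.046, -0.002] [0.0, 0.002, -0.405]
```

View pics/side1.png

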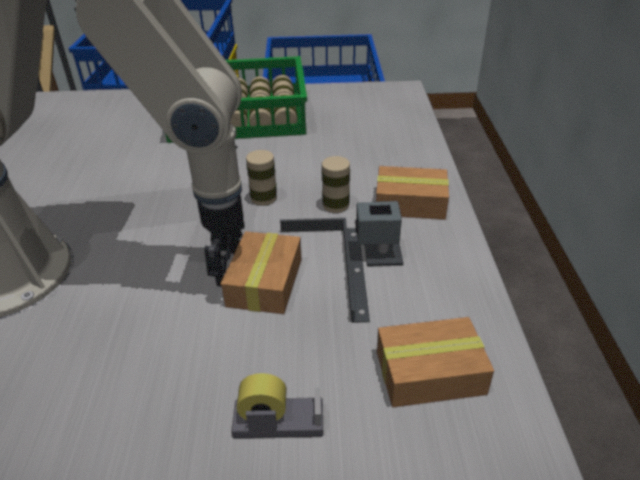

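The fingers (about (222,262)) are at the carton's near long side, with the carton centred at (262,270). Pushing on.

Request:
play_rows --commands '[[[-0.017, 0.003, 0, 0, 0, -0.03, 1], [-0.034, 0.007, 0, 0, 0, -0.073, 1], [-0.053, 0.013, 0, 0, 0, -0.14, 1], [-0.072, 0.019, 0, 0, 0, -0.21, 1], [-0.091, 0.025, 0, 0, 0, -0.28, 1], [-0.11, 0.031, 0, 0, 0, -0.35, 1], [-0.135, 0.038, 0, 0, 0, -0.4, 1], [-0.159, 0.046, 0, 0, 0, -0.405, 1]]]'

```text
t: 3.9
position: [0.5249, -0.0296, 0.0085]
tool_rot: [0.012, 3.141, -0.0]
wrist_force: [-1.2, -0.1, 0.3]
width: 0.0852
gripper_force: 0.9
```

```bash
cat >> h.py <<'E'
def carton(n="scene",fn=None):
    im,d,ci=grab(n,fn); P=cloud(d,ci); hsv=cv2.cvtColor(im,cv2.COLOR_RGB2HSV)
    m=((d>0)&(abs(P[...,2]-.06)<.006)&(hsv[...,1]>70)&(abs(P[...,1])<.2)&(P[...,0]>.4)&(P[...,0]<.72)).astype(np.uint8)
    k,l,st,c=cv2.connectedComponentsWithStats(m)
    i=1+np.argmax(st[1:,4]); r=cv2.minAreaRect(P[l==i][:,:2].astype(np.float32)*1000)
    print(n,"carton",np.round(r[0],1),np.round(r[1],1),round(r[2],2))
E
python3 - <<'E'
from h import *
carton("scene");carton("side")
plan((.535,-.03,.01,89.5),(.545,-.03,.01,89.5))
E
```

```text
scene carton [590.9 -32. ] [149.7 116.8] 89.73
side carton [593.4 -33.9] [155.7 109.3] 89.39
t 4.0 tcp [ 0.5263 -0.0295  0.0087] ydir 89.53 F [-0.3  0.1 -0.8] w 0.085
[-0.017, -0.001, -0.002] [-0.0, 0.005, 0.001]
[-0.037, -0.001, -0.002] [-0.0, 0.005, 0.001]
```

Request:
play_rows --commands '[[[-0.006, 0, 0, 0, 0, 0, 1], [-0.012, 0, 0, 0, 0, 0, 1], [-0.018, 0, 0, 0, 0, 0, 1], [-0.022, 0, 0, 0, 0, 0, 1], [-0.025, 0, 0, 0, 0, 0, 1], [-0.027, 0, 0, 0, 0, 0, 1]]]'

```text
t: 4.75
position: [0.5374, -0.0298, 0.0084]
tool_rot: [-0.013, -3.141, -0.0]
wrist_force: [-1.6, 0.0, -0.2]
width: 0.0851
gripper_force: 1.1
```

Request:
play_rows --commands '[[[-0.002, 0, 0, 0, 0, 0, 1], [-0.004, 0, 0, 0, 0, 0, 1]]]'

```text
t: 5.0
position: [0.5394, -0.0298, 0.0084]
tool_rot: [0.013, 3.142, 0.0]
wrist_force: [-1.9, -0.5, -1.0]
width: 0.085
gripper_force: 0.8
```

Request:
play_rows --commands '[[[-0.002, 0, 0, 0, 0, 0, 1], [-0.004, 0, 0, 0, 0, 0, 1]]]'

```text
t: 5.25
position: [0.5396, -0.0298, 0.0084]
tool_rot: [-0.013, -3.138, -0.0]
wrist_force: [-10.2, -0.4, 7.3]
width: 0.0855
gripper_force: 5.2
```

Request:
play_rows --commands '[[[-0.002, 0, 0, 0, 0, 0, 1], [-0.004, 0, 0, 0, 0, 0, 1]]]'

```text
t: 5.5
position: [0.5394, -0.0298, 0.0081]
tool_rot: [-0.013, -3.134, -0.0]
wrist_force: [-16.4, -0.3, 13.1]
width: 0.0853
gripper_force: 8.3
```

Request:
play_rows --commands '[[[0.03, 0, 0, 0, 0, 0, 0.3], [0.06, 0, 0, 0, 0, 0, 0.3], [0.06, 0, -0.12, 0, 0, 0, 0.3], [0.06, 0, -0.24, 0, 0, 0, 0.3], [0.06, -0.1, -0.26, 0, 0, 0.3, 0.3], [0.06, -0.2, -0.26, 0, 0, 0.6, 0.3], [0.06, -0.24, -0.26, 0, 0, 1, 0.3], [0.06, -0.24, -0.26, 0, 0, 1, 0.3]]]'

```text
t: 6.5
position: [0.5121, -0.1507, 0.1384]
tool_rot: [0.794, 3.039, -0.0]
wrist_force: [0.1, 0.4, 0.2]
width: 0.0555
gripper_force: 0.0
```

Request:
play_rows --commands '[[[0, 0, 0, 0, 0, 0.37, 0.1], [0, 0, 0, 0, 0, 0.74, 0.1], [0, 0, 0, 0, 0, 1, 0.1], [0, 0, 0, 0, 0, 1, 0.1]]]'

```text
t: 7.0
position: [0.5121, -0.1486, 0.1383]
tool_rot: [-1.512, -2.754, -0.0]
wrist_force: [-0.4, -0.5, 0.1]
width: 0.0472
gripper_force: 0.0
```

Request:
play_rows --commands '[[[0, 0, 0, 0, 0, 0.37, 0.1], [0, 0, 0, 0, 0, 0.74, 0.1], [0, 0, 0, 0, 0, 1, 0.1], [0, 0, 0, 0, 0, 1, 0.1]]]'

```text
t: 7.5
position: [0.5123, -0.149, 0.1384]
tool_rot: [-2.145, -2.295, -0.0]
wrist_force: [1.0, -0.0, -0.1]
width: 0.047
gripper_force: 0.0
```

```bash
python3 - <<'E'
from h import *
carton("scene");carton("side")
plan((.604,-.155,.137,-.5),(.604,-.155,.008,-.5))
E
```

```text
scene carton [607.4 -32.8] [150.5 113. ] 89.43
side carton [605.5 -35.6] [157.  109.9] 89.63
t 7.6 tcp [ 0.5123 -0.1492  0.1384] ydir 3.91 F [0.4 0.5 0.4] w 0.047
[-0.024, 0.182, 0.003] [-0.0, -0.0, 0.154]
[-0.024, 0.182, 0.261] [-0.0, -0.0, 0.154]
```

Request:
play_rows --commands '[[[-0.024, 0.09, 0, 0, 0, 0.15, 0.1], [-0.024, 0.18, 0, 0, 0, 0.15, 0.1], [-0.024, 0.18, 0.1, 0, 0, 0.15, 0.1], [-0.024, 0.18, 0.2, 0, 0, 0.15, 0.1], [-0.024, 0.18, 0.25, 0, 0, 0.15, 0.1], [-0.024, 0.18, 0.26, 0, 0, 0.15, 0.1], [-0.024, 0.18, 0.26, 0, 0, 0.15, 0.1]]]'

```text
t: 8.48
position: [0.6033, -0.156, 0.009]
tool_rot: [2.233, 2.209, 0.0]
wrist_force: [-0.2, -0.1, 1.3]
width: 0.0468
gripper_force: 0.0
```

```bash
python3 - <<'E'
from h import *
plan((.604,-.12,.009,-.5),(.604,-.075,.009,-.5))
E
```

```text
t 8.475 tcp [ 0.6033 -0.156   0.009 ] ydir -0.62 F [-0.2 -0.1  1.3] w 0.047
[0.072, 0.001, -0.0] [0.001, 0.0, -0.004]
[0.162, -0.0, -0.0] [0.001, 0.0, -0.004]
```

Request:
play_rows --commands '[[[0.03, 0, 0, 0, 0, 0, 0.1], [0.06, 0, 0, 0, 0, 0, 0.1], [0.08, 0, 0, 0, 0, 0, 0.1], [0.095, 0, 0, 0, 0, 0, 0.1], [0.11, 0, 0, 0, 0, 0, 0.1], [0.125, 0, 0, 0, 0, 0, 0.1], [0.14, 0, 0, 0, 0, 0, 0.1], [0.155, 0, 0, 0, 0, 0, 0.1]]]'

```text
t: 9.48
position: [0.6038, -0.078, 0.0084]
tool_rot: [-2.235, -2.207, 0.0]
wrist_force: [-0.1, -3.4, 1.1]
width: 0.0469
gripper_force: 0.0
```

```bash
python3 - <<'E'
from h import *
carton("scene","pics/scene2.png");carton("side")
plan((.604,-.061,.009,-.5))
E
```

```text
scene carton [607.1   5.1] [161.2 112.3] 89.65
side carton [654.5  38.6] [86.9 13. ] 89.11
t 9.575 tcp [ 0.6037 -0.0774  0.0083] ydir -0.69 F [-0.1  0.3  0.5] w 0.047
[0.033, 0.0, -0.001] [-0.001, -0.001, -0.007]
```

View pics/scene2.png

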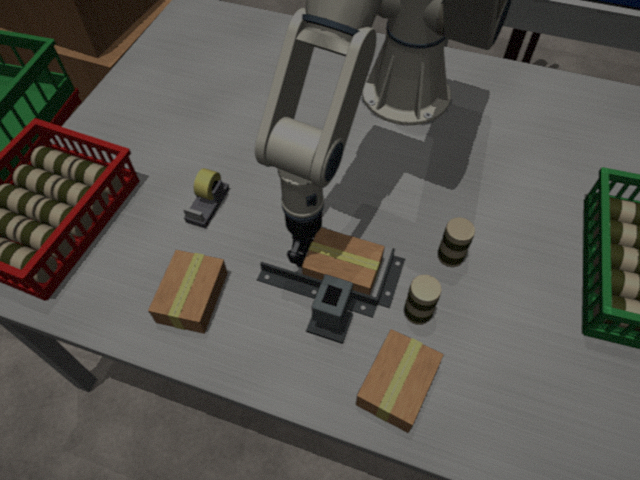

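The carton (343,262) lies along the back fence with a small gap left to the side fence, at about (383,272). I'll close that gap gently.

Request:
play_rows --commands '[[[0.01, 0, 0, 0, 0, 0, 0.1], [0.018, 0, 0, 0, 0, 0, 0.1], [0.023, 0, 0, 0, 0, 0, 0.1], [0.027, 0, 0, 0, 0, 0, 0.1]]]'

```text
t: 10.07
position: [0.604, -0.0648, 0.0084]
tool_rot: [-2.235, -2.207, 0.0]
wrist_force: [0.0, -3.0, -0.2]
width: 0.0467
gripper_force: 0.0
```

Request:
play_rows --commands '[[[0.002, 0, 0, 0, 0, 0, 0.1], [0.004, 0, 0, 0, 0, 0, 0.1]]]'

```text
t: 10.32
position: [0.6044, -0.0637, 0.0086]
tool_rot: [2.233, 2.208, -0.001]
wrist_force: [0.2, -9.8, -0.1]
width: 0.0467
gripper_force: 0.0
```

Request:
play_rows --commands '[[[0.002, 0, 0, 0, 0, 0, 0.1], [0.004, 0, 0, 0, 0, 0, 0.1]]]'

```text
t: 10.58
position: [0.6046, -0.0635, 0.009]
tool_rot: [2.231, 2.207, -0.002]
wrist_force: [-0.7, -23.4, 3.5]
width: 0.0471
gripper_force: 0.0
```

Request:
play_rows --commands '[[[-0.03, 0, 0, 0, 0, 0, 0.1], [-0.06, 0, 0, 0, 0, 0, 0.1], [-0.06, 0, -0.12, 0, 0, 0, 0.1], [-0.06, 0, -0.24, 0, 0, 0, 0.1], [-0.12, -0.1, -0.28, 0, 0, -0.3, 1], [-0.16, -0.2, -0.28, 0, 0, -0.6, 1], [-0.16, -0.3, -0.28, 0, 0, -1, 1], [-0.16, -0.36, -0.28, 0, 0, -1, 1]]]'

```text
t: 11.58
position: [0.4205, -0.1389, 0.1484]
tool_rot: [-1.617, -2.692, -0.0]
wrist_force: [0.6, -0.2, 0.3]
width: 0.0855
gripper_force: 0.0
```

```bash
python3 - <<'E'
from h import *
carton("scene","pics/s3.png");carton("side","pics/s4.png")
im=cv2.imread("pics/s3.png")[200:340,240:440]; cv2.imwrite("pics/c3.png",cv2.resize(im,None,fx=4,fy=4,interpolation=cv2.INTER_CUBIC))
im=cv2.imread("pics/s4.png")[140:340,200:420]; cv2.imwrite("pics/c4.png",cv2.resize(im,None,fx=3,fy=3,interpolation=cv2.INTER_CUBIC))
plan((.50,.02,.15,60))
E
```

```text
scene carton [608.   25.1] [150.  112.7] 89.85
side carton [606.4  22.7] [154.5 109.8] 89.57
t 11.675 tcp [ 0.4197 -0.1386  0.1483] ydir 27.87 F [ 0.1  1.  -0.1] w 0.085
[0.205, 0.29, -0.004] [-0.002, -0.005, -1.122]
```

View pics/c3.png

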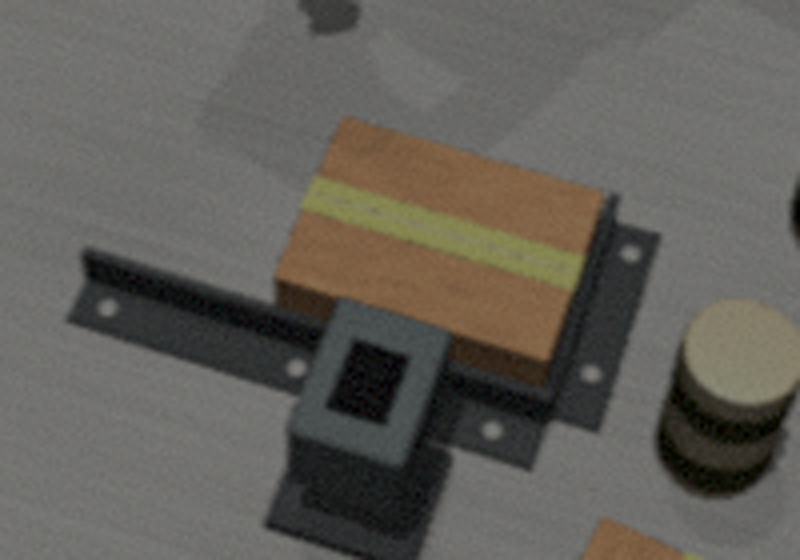

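View pics/c4.png

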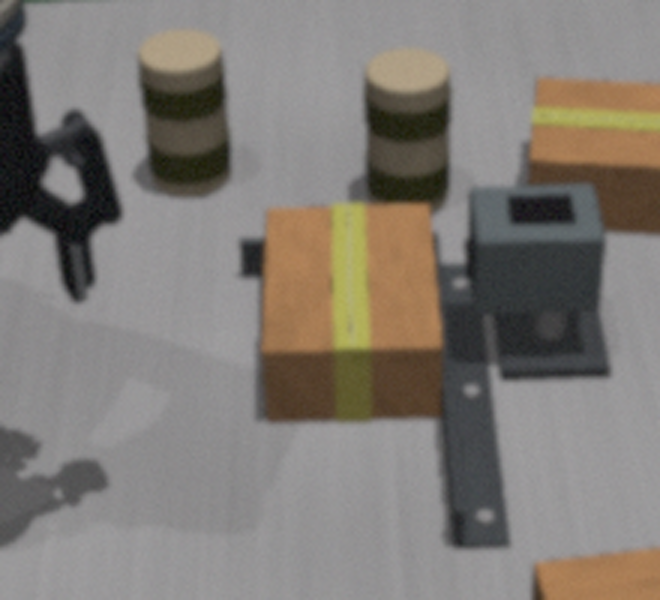

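Both crops show the carton tight in the corner: end edge (600,200)–(550,370) in the scene crop, and the back side along (440,300) in the side crop. The rolls and coder are where they were. I'll finish with one light nudge against the back fence.

Request:
play_rows --commands '[[[0.08, 0.12, 0, 0, 0, -0.37, 1], [0.15, 0.2, 0, 0, 0, -0.74, 1], [0.2, 0.27, 0, 0, 0, -1, 1], [0.2, 0.27, 0, 0, 0, -1, 1]]]'

```text
t: 12.18
position: [0.4978, 0.0152, 0.1487]
tool_rot: [0.897, 3.009, 0.002]
wrist_force: [-0.7, -0.3, 0.5]
width: 0.0855
gripper_force: 0.0
```

Request:
play_rows --commands '[[[0, 0, 0, 0, 0, -0.37, 1], [0, 0, 0, 0, 0, -0.74, 1], [0, 0, 0, 0, 0, -1, 1], [0, 0, 0, 0, 0, -1, 1]]]'

```text
t: 12.68
position: [0.4957, 0.0122, 0.1485]
tool_rot: [-0.135, -3.139, -0.0]
wrist_force: [-0.1, -0.5, 0.3]
width: 0.0854
gripper_force: 0.0
```

```bash
python3 - <<'E'
from h import *
plan((.515,.025,.15,89.5),(.515,.025,.009,89.5),(.538,.025,.009,89.5))
E
```

```text
t 12.675 tcp [0.4957 0.0122 0.1485] ydir 85.07 F [-0.1 -0.5  0.3] w 0.085
[-0.036, 0.029, -0.003] [0.0, -0.0, -0.155]
[-0.036, 0.029, 0.279] [0.0, -0.0, -0.155]
[-0.082, 0.033, 0.279] [0.0, -0.0, -0.155]
```

Request:
play_rows --commands '[[[-0.036, 0.029, 0.08, 0, 0, -0.155, 1], [-0.036, 0.029, 0.18, 0, 0, -0.155, 1], [-0.036, 0.029, 0.25, 0, 0, -0.155, 1], [-0.036, 0.029, 0.279, 0, 0, -0.155, 1], [-0.055, 0.031, 0.279, 0, 0, -0.155, 1], [-0.07, 0.032, 0.279, 0, 0, -0.155, 1], [-0.078, 0.033, 0.279, 0, 0, -0.155, 1], [-0.082, 0.033, 0.279, 0, 0, -0.155, 1]]]'

```text
t: 13.68
position: [0.5387, 0.026, 0.0098]
tool_rot: [0.009, 3.14, 0.0]
wrist_force: [0.0, -0.1, 0.1]
width: 0.085
gripper_force: 0.0
```

Request:
play_rows --commands '[[[-0.002, 0, 0, 0, 0, 0, 1], [-0.004, 0, 0, 0, 0, 0, 1], [-0.004, 0, 0, 0, 0, 0, 1]]]'

```text
t: 14.05
position: [0.5397, 0.0259, 0.009]
tool_rot: [-0.009, -3.142, 0.0]
wrist_force: [-0.0, -0.3, -0.5]
width: 0.0855
gripper_force: 0.0
```

Request:
play_rows --commands '[[[-0.002, 0, 0, 0, 0, 0, 1], [-0.004, 0, 0, 0, 0, 0, 1], [-0.004, 0, 0, 0, 0, 0, 1]]]'

```text
t: 14.42
position: [0.5399, 0.0259, 0.0087]
tool_rot: [-0.01, -3.138, 0.0]
wrist_force: [-6.4, -0.2, 4.1]
width: 0.0855
gripper_force: 3.1
```

Request:
play_rows --commands '[[[-0.002, 0, 0, 0, 0, 0, 1], [-0.003, 0, 0, 0, 0, 0, 1], [-0.003, 0, 0, 0, 0, 0, 1]]]'

```text
t: 14.8
position: [0.5399, 0.0258, 0.0085]
tool_rot: [-0.011, -3.135, 0.0]
wrist_force: [-10.9, 1.2, 8.9]
width: 0.0852
gripper_force: 5.5
```

The carton resists firmly at exactly the fence position, so it is seated. Backing off.

Request:
play_rows --commands '[[[0.03, 0, 0, 0, 0, 0, 1], [0.08, 0, 0, 0, 0, 0, 1], [0.12, 0, -0.06, 0, 0, 0, 1], [0.16, 0, -0.18, 0, 0, 0, 1], [0.2, 0, -0.28, 0, 0, 0, 1], [0.2, 0, -0.3, 0, 0, 0, 1], [0.2, 0, -0.3, 0, 0, 0, 1], [0.2, 0, -0.3, 0, 0, 0, 1]]]'

```text
t: 15.8
position: [0.4429, 0.0264, 0.1577]
tool_rot: [-0.009, -3.14, 0.0]
wrist_force: [0.7, 0.5, -0.8]
width: 0.0853
gripper_force: 0.0
```

```bash
python3 - <<'E'
from h import *
carton("scene","pics/s5.png");carton("side","pics/s6.png")
plan()
a,b=[np.vstack([cv2.imread(f"pics/{x}.png")]) for x in("s5","s6")]
cv2.imwrite("pics/fin.png",np.hstack([cv2.resize(a[190:340,270:420],(400,400)),cv2.resize(b[140:340,220:420],(400,400))]))
E
```

```text
scene carton [607.7  25.1] [149.6 113.6] 89.41
side carton [606.3  22.2] [155.4 110. ] 89.49
t 15.9 tcp [0.4427 0.0264 0.1575] ydir 89.67 F [ 0.4 -0.2 -0.2] w 0.085
```

View pics/fin.png

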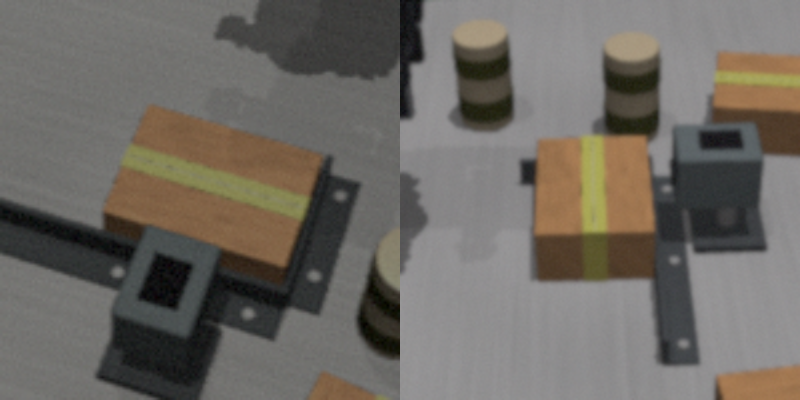

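The final view shows the carton square in the corner (left panel, about (215,190)) with the rolls undisturbed and the gripper clear. Handing in.

```bash
python3 -c "
from station import manip
print(manip.finish_job())"
```

```text
the job is handed in; nothing more can be done
None
```

The carton was pushed along the table into the corner of the stop, looks flush against both fences in the final images, and the job is handed in at about 16 s; the rolls and tape dispenser were not touched, though I got no verdict back from the judging.

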